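# Rock the stuck sample tube free and weigh it

### The arm

A 6-joint arm with a two-finger parallel gripper is mounted at the origin on the work surface. World frame = base frame: x ahead of the robot, y to its left, z up, the work surface at z = 0. Lengths are in mm, angles in rad, forces in N, time in s.
With the tool pointing down it reaches from about 400 to 925 mm from the base axis. Payload 12.5 kg.
Tool frame: the origin (TCP) lies at the very end of the fingers, on their centre line; the grasp point (between the pads) lies 19 mm behind it; x points along the fingers, y is the direction in which the jaws open and shut, and the axes are right-handed (so a half turn about x gives the same grasp; the last joint's range is limited). The gripper opens to 95 mm and grips with 3 to 60 N. Pads are 20 mm wide; open, the fingers measure 119 mm over their backs; the gripper's body (75 mm by 180 mm) begins 59 mm behind the grasp point.
Start: joints at [-1.281, 0.491, 1.559, -0, 1.092, -0.106], TCP at [240.99, -576.689, 214.661] pointing down, gripper open.
Joint ranges: [-3.1, 3.1], [-0.84, 2.19], [0.05, 2.79], [-1.13, 4.28], [0.06, 2.93], [-2.69, 2.69]. Speed limits (rad/s): [2.22, 2.22, 2.79, 3.14, 3.14, 3.14].

### API

Orientations are given as [roll, pitch, yaw] about the fixed x, y, z axes, in that order (R = Rz(yaw) Ry(pitch) Rx(roll)).
In Python, from cell import * gives the robot as it stands.
- The arm moves only by the tool step_arm, never from a script. Its argument "steps" is a list of rows, each a list of 4 numbers: the shift along the tool's x, y, z in units of 50 mm (1.0 is 50 mm), then the turn about the tool's x in units of 8 degrees (1.0 is 8 degrees). A call has 1 to 20 rows; each row shifts and turns the commanded pose from where the row before left it, along the tool's axes as they then stand; what a row does not reach is not made up. A row lasts 1/8 s, in which the tool goes at most 62.5 mm and 10.7 degrees, less where a joint would pass 70% of its speed; a pose out of reach is approached as far as the arm can. A call is refused whole if a number of a shift passes 1 or a number of a turn 1, either way. A call with a gripper value outside its range is refused whole. "jaw" is the closure, from 0 (fully open) to 1 (shut), set as the call begins (left out, the last holds). The fingers move at their own pace and stop on an object; the grip force is fixed at half the most. Time passes only in rows, so rows that do not move let the fingers close. It gives the time, the measured TCP pose, the force and the opening at its end, in the units of the state.
- state(): the state, without advancing time (a new reading comes with each control period).
- read_camera(name): name is "scene" or "top"; returns the picture (420x560x3 uint8, red, green, blue); there is no depth.
- camera_info(name): a dict with "mtx" (3x3 intrinsics, pixels), "eye" and "attitude" of the camera in the world. Camera axes: x right, y down, z forward; pixel columns grow to the right and rows downward; lengths in mm; the calibration is good to about 2 mm. A picture is of the moment at which its call begins. camera_info takes no time and is no camera call.
- job_done(): hands the job in, once; it reports no verdict.
The state is a dict: "t": time; "joints": joint angles; "qvel": joint speeds; "tau": joint torques, N m; "eef_pos": TCP position; "tcp_rot": TCP orientation; "ft_force": force on the tool from outside, world axes, zero at the start; "moment": the same for the moment, N m; "opening": opening from 0.0 (shut) to 1.0 (fully open).
Only numpy, scipy, OpenCV 4.12 (cv2) and the standard library are available. Lean on these libraries where they do the work, as an engineer would, in place of code of your own. Each camera call takes 0.05 s, during which the arm holds its last target.

### The job

The blue-capped sample tube is stuck in its holder: the two stiff yellow jaws hold it down by its flared foot, so pulling alone will not bring it out. Rock it well over to one side and then to the other along the holder's length until both jaws have been pushed back, draw it up out of the holder, and set it down (not dropped) upright near the middle of the balance's round steel pan. Leave the red-capped tube in the other holder undisturbed, and let go of the blue one at the end.

Things in the scene. Friction and masses are not known exactly. Their poses are not given: they have to be found in the camera images.
- blue_tube: White sample tube, blue ribbed cap, 115 mm tall, about 60 g. Origin: centre of its underside; z up along the tube. From below: foot 20 mm in diameter (0 to 8 mm), flared rim 30 mm in diameter (12 to 15 mm), shank 20 mm in diameter (15 to 85 mm), cap 28 mm in diameter (85 to 115 mm; grip it here, fingers closing along the holder's x). Its turn about z is random and of no account.
- holder_a: Fixed aluminium holder of the blue-capped tube, 64 (x) by 140 (y) by 46 mm high. Origin: centre of its underside; z up; y: its length, along which the tube rocks and the jaws slide. The tube stands at its centre, underside 8 mm above the origin, foot in a close recess, so it leans about its underside. The jaws, 30 to 46 mm up, overhang the flared rim: a straight pull is stopped after 7 mm.
- holder_a_jaw_left (a joint): Yellow jaw on the holder's +y side, travel outwards (+y) in m: 0 closed on the shank, 0.007 fully open. It takes about 10 N and stays where it is pushed. Leaning the tube towards +y, gripper tilting with it, pushes it: about 4 mm at 10 degrees, 5.5 mm at 12, the stop at about 15. The rim passes when both are open 5 mm or more and the tube is upright and central; one alone is not enough.
- holder_a_jaw_right (a joint): Yellow jaw on the -y side of holder_a: the same, pushed outwards towards the holder's -y by leaning the tube that way.
- red_tube: The same tube with a red cap, in an identical second holder: leave it alone. Origin: centre of its underside; z up.
- pan (a point): Centre of the top face of the balance's round steel pan (124 mm in diameter, level, 66 mm above the table; the balance is fixed, a grey and white box 200 by 170 mm). z up.
Things that resemble listed ones, but are neither listed nor needed, are in the scene too. Leave any turquoise look-alike of the blue_tube alone.

How it is judged (in metres and radians):
On the way, in this order (a step that is already met when the one before it is completed fails the run):
1. the blue-capped tube, still down in its holder, is leaned over so that one jaw is pushed back at least 2.5 mm (z of blue_tube in the frame of holder_a below 0.022 m and angle between blue_tube's own z axis and vertical above 0.05 rad and value of joint any of holder_a_jaw_left, holder_a_jaw_right above 0.0025 m), for 0.04 s.
2. it is leaned over to the other side, still down in its holder, so that both jaws are pushed back at least 2.5 mm (z of blue_tube in the frame of holder_a below 0.022 m and angle between blue_tube's own z axis and vertical above 0.05 rad and value of joint each of holder_a_jaw_left, holder_a_jaw_right above 0.0025 m), for 0.04 s.
3. the tube is set down on the pan still held: its underside within 10 mm of the pan's height and 45 mm of its centre (contact force between the fingers and blue_tube above 0.3 N and z of blue_tube in the frame of pan below 0.01 m and horizontal distance between blue_tube and pan below 0.045 m), for 0.04 s.
At the end, for the whole second after the job is handed in: The blue-capped tube stands on the balance's pan, within 45 mm of its centre, upright to 10 degrees, released and at rest; the red-capped tube still stands in its holder, within 15 mm of where it was and upright to 6 degrees (horizontal distance between blue_tube and pan below 0.045 m and z of blue_tube in the frame of pan between -0.006 and 0.006 m and angle between blue_tube's own z axis and vertical below 0.17 rad and linear speed of blue_tube below 0.02 m/s and distance of red_tube from where it was at the start of the episode below 0.015 m and angle between red_tube's own z axis and vertical below 0.1 rad); the robot touches nothing.
It fails at once if the red-capped tube is moved more than 15 mm or leaned more than about 6 degrees (distance of red_tube from where it was at the start of the episode above 0.015 m or angle between red_tube's own z axis and vertical above 0.1 rad).
It also fails if it takes over 56 s, if anything falls off the work surface, if the arm or the gripper's body presses on something with over 40 N, if the wrist force passes 120 N, or if a joint passes its speed limit or range.

## Working session

There is one attempt and no reset: what is moved stays moved. The work goes in short steps, Python scripts to look and compute and a tool call to move; the robot and the scene stay as the last step left them, time stands still between calls to the robot, and variables do not carry over. Pictures are saved under pics/ and viewed, and the job is handed in when it is done.

Besides the shell and the picture viewer there is one more tool, called after "Emit:" in YAML: its name, and indented under it one key for each argument. step_arm: Moves the arm, as the interface text tells. Its arguments: {"type":"object","properties":{"steps":{"type":"array","items":{"type":"array","items":{"type":"number"}}},"jaw":{"type":"number"}},"required":["steps"]}

```bash
ls; mkdir -p pics
python3 - <<'E'
from cell import *
import cv2
print(state())
for n in("scene","top"):
    cv2.imwrite(f"pics/{n}0.png",read_camera(n)[:,:,::-1]); print(camera_info(n))
E
```

```text
pics
{'t': 0.0, 'joints': array([-1.28058567e+00,  4.91573018e-01,  1.55948959e+00,  1.84310367e-05,
        1.09171537e+00, -1.05602616e-01]), 'qvel': array([ 0.00198016,  0.0010165 ,  0.00096647,  0.00082522, -0.00165954,
        0.0009089 ]), 'tau': array([-1.43071076e-03, -6.12650943e+01, -2.58182609e+01,  6.91064307e-02,
        4.82315524e-02, -9.88791453e-05]), 'eef_pos': array([ 240.92081485, -576.40950344,  214.03957352]), 'tcp_rot': array([-1.69018841,  1.56961089,  1.84720901]), 'ft_force': array([ 0.43853948, -0.09003213, -0.01703045]), 'moment': array([-0.02273693, -0.01233234,  0.04887721]), 'opening': 1.0002539542165385}
{'mtx': array([[403.68511966,   0.        , 281.70692406],
       [  0.        , 403.68511966, 201.16785536],
       [  0.        ,   0.        ,   1.        ]]), 'eye': array([1202.5919659 ,   50.35105828,  576.43268971]), 'attitude': array([-2.20791371,  0.00976669,  1.62288075])}
{'mtx': array([[533.88790153,   0.        , 274.4182004 ],
       [  0.        , 533.88790153, 205.02620842],
       [  0.        ,   0.        ,   1.        ]]), 'eye': array([385.87727878,  10.01877477, 992.10240934]), 'attitude': array([-2.98688529, -0.01217778, -1.54317323])}
```

View pics/scene0.png

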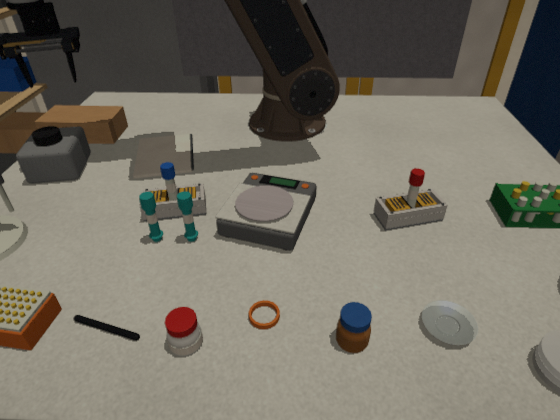

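View pics/top0.png

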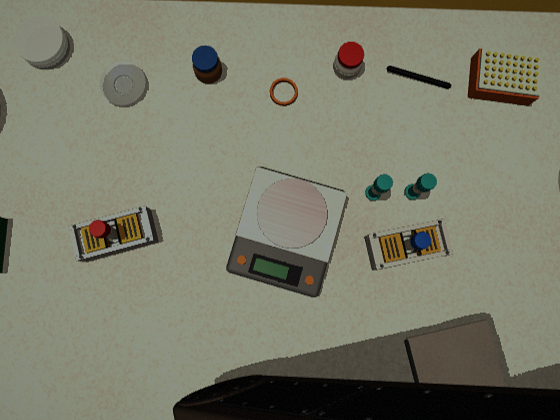

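```bash
cat > h.py <<'E'
from cell import *
import cv2, numpy as np
from scipy.spatial.transform import Rotation as R
def cam(n):
    c=camera_info(n); return c['mtx'],np.array(c['eye']),R.from_euler('xyz',c['attitude']).as_matrix()
def ray(n,uv):
    K,e,M=cam(n); d=M@np.linalg.solve(K,[uv[0],uv[1],1.]); return e,d/np.linalg.norm(d)
def onz(n,uv,z):
    e,d=ray(n,uv); return e+d*(z-e[2])/d[2]
def tri(a,b):
    e1,d1=ray("scene",a);e2,d2=ray("top",b)
    s=np.linalg.lstsq(np.c_[d1,-d2],e2-e1,rcond=None)[0]
    p,q=e1+s[0]*d1,e2+s[1]*d2; return (p+q)/2,np.linalg.norm(p-q)
def proj(n,p):
    K,e,M=cam(n); q=K@(M.T@(np.array(p)-e)); return q[:2]/q[2]
E
python3 - <<'E'
from h import *
for n in("scene","top"):
    im=cv2.imread(f"pics/{n}0.png"); hsv=cv2.cvtColor(im,cv2.COLOR_BGR2HSV)
    for nm,lo,hi in(("blue",(105,120,40),(125,255,255)),("turq",(80,100,40),(98,255,255)),("yel",(15,120,100),(30,255,255))):
        m=cv2.inRange(hsv,lo,hi); k,_,st,ce=cv2.connectedComponentsWithStats(m)
        for i in range(1,k):
            if st[i,4]>60: print(n,nm,st[i],ce[i].round(1))
im=cv2.imread("pics/top0.png")
a=cv2.resize(im[150:290,340:480],None,fx=4,fy=4,interpolation=2)
cv2.imwrite("pics/c1.png",a)
im=cv2.imread("pics/scene0.png")
cv2.imwrite("pics/c2.png",cv2.resize(im[150:250,125:335],None,fx=3.8,fy=3.8,interpolation=2))
E
```

```text
scene blue [  0  57  29  34 718] [11.1 76.1]
scene blue [23 57 13 26 86] [29.2 68.4]
scene blue [160 162  15  18 198] [167.4 170.4]
scene blue [341 303  30  30 729] [355.3 317. ]
scene turq [177 191  16  24 279] [184.7 202.1]
scene turq [140 192  16  23 281] [147.7 202.5]
scene turq [149 222  14  20 182] [155.3 232.3]
scene turq [184 222  14  20 178] [190.5 232. ]
scene yel [  35  105   87   18 1140] [ 77.9 113.9]
scene yel [151 190  15  12  73] [158.4 196.3]
scene yel [417 192  20  14 111] [426.  200.4]
scene yel [386 197  24  14 127] [396.7 204.1]
top blue [192  46  26  24 487] [204.2  57.6]
top blue [414 232  17  17 229] [422.  239.9]
top turq [420 173  17  18 210] [428.1 181. ]
top turq [376 174  17  18 210] [384.1 182.1]
top turq [365 184  16  16  78] [370.8 193.7]
top turq [405 184  15  16  81] [409.9 192.6]
top yel [117 214  24  29 276] [130.  227.4]
top yel [ 81 226  24  27 236] [ 91.4 240.9]
top yel [416 226  25  29 229] [430.6 240.4]
top yel [381 233  24  29 369] [392.7 247.3]
```

View pics/c1.png

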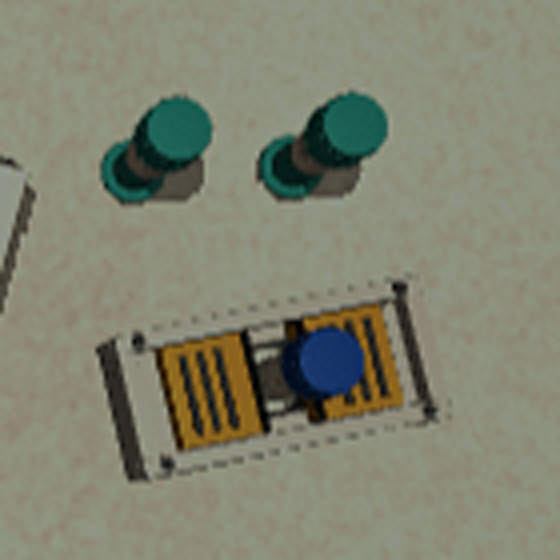

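View pics/c2.png

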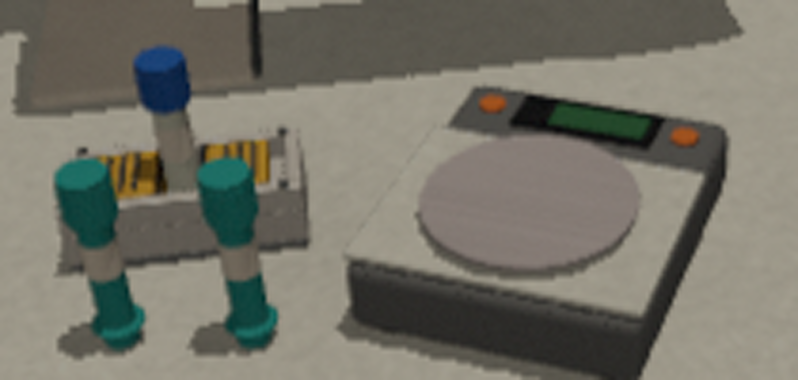

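Run:
```python
from h import *
c=lambda x,y:((x+.5)/4+340-.5,(y+.5)/4+150-.5)
s=[onz("top",c(*p),46) for p in((138,341),(167,464),(400,287),(430,412))]
print(np.round(s,1)); print("centre",np.mean(s,0))
v=(s[2]+s[3]-s[0]-s[1]); print("axis deg",np.degrees(np.arctan2(v[1],v[0])),np.linalg.norm(v)/2)
w=(s[0]+s[2]-s[1]-s[3]);print("x deg",np.degrees(np.arctan2(w[1],w[0])),np.linalg.norm(w)/2)
print("cap top",onz("top",c(331,360),123)) 
im=cv2.imread("pics/top0.png")
print("turq tops",onz("top",(428,180.5),115),onz("top",(384.5,182),115), "turq scene/top tri")
print(tri((163.0/3.8*1+125,0),(0,0))[1])
print("cap tri",tri((125+162/3.8,150+57/3.8),c(331,360)))
# yellow centers
print([onz("top",p,46).round(1) for p in((430.6,240.4),(392.7,247.3))])
# pan: fit ellipse
hsv=cv2.cvtColor(im,cv2.COLOR_BGR2HSV)
print(hsv[213,292],hsv[180,270],hsv[240,250],im[213,292],im[240,245],im[175,265])
cv2.imwrite("pics/c3.png",cv2.resize(im[160:300,220:360],None,fx=4,fy=4,interpolation=2))
```

```text
[[ 485.1 -176.5   46. ]
 [ 431.  -189.3   46. ]
 [ 512.8 -294.2   46. ]
 [ 457.2 -306.4   46. ]]
centre [ 471.52770513 -241.61088355   46.        ]
axis deg -77.05829124144597 120.42211534386769
x deg 12.835718147165714 56.27388355054551
cap top [ 471.52503352 -240.47770564  123.        ]
turq tops [ 572.24513219 -253.78206431  115.        ] [ 567.47098953 -180.4944974   115.        ] turq scene/top tri
364.76756272858626
cap tri (array([ 471.20468156, -239.20575916,  124.27546657]), np.float64(1.7709207242897134))
[array([ 478.2, -277.3,   46. ]), array([ 463.9, -209.6,   46. ])]
[ 16  34 141] [ 56  14 150] [21 36 49] [122 132 141] [64 71 74] [132 149 144]
```

View pics/c3.png

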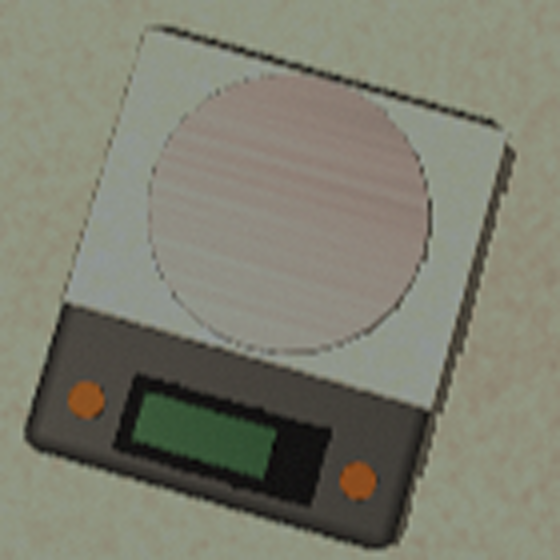

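```bash
cat >> h.py <<'E'
HX=np.radians(12.87)
def rel(tgt,yang=None):
    s=state(); M=R.from_euler('xyz',s['tcp_rot']).as_matrix(); p=s['eef_pos']
    d=M.T@(np.array(tgt)-p)/50
    print("t",round(s['t'],2),"pos",p.round(1),"F",s['ft_force'].round(1),"op",round(s['opening'],3))
    print("tool axes x",M[:,0].round(3),"y",M[:,1].round(3),"z",M[:,2].round(3))
    print("shift units in tool",d.round(3))
    if yang is not None:
        a=np.arctan2(M[1,1],M[0,1]); # turn about tool x (down) by +phi turns y by -phi world yaw
        e=(a-yang+np.pi/2)%np.pi-np.pi/2
        print("turn units",np.degrees(e)/8)
E
python3 - <<'E'
from h import *
print("pan",onz("top",(292.3,212.7),66), onz("scene",(264.5,204),66))
rel([471.5,-241,200],HX)
E
```

```text
pan [517.89255675 -28.96905514  66.        ] [525.47586892 -26.24831916  66.        ]
t 0.1 pos [ 240.9 -576.5  214.1] F [ 0.7  0.4 -0.6] op 1.0
tool axes x [-0.     0.001 -1.   ] y [ 0.386 -0.923 -0.001] z [-0.923 -0.386 -0.   ]
shift units in tool [ 0.287 -4.413 -6.842]
turn units -10.024185849452891
```

Emit:
step_arm:
  steps:
    - [0,-0.44,-0.68,0]
    - [0,-0.44,-0.68,0]
    - [0,-0.44,-0.68,0]
    - [0,-0.44,-0.68,0]
    - [0,-0.44,-0.68,0]
    - [0,-0.44,-0.68,0]
    - [0,-0.44,-0.68,0]
    - [0,-0.44,-0.68,0]
    - [0,-0.44,-0.68,0]
    - [0,-0.44,-0.68,0]
    - [0,0,0,-1]
    - [0,0,0,-1]
    - [0,0,0,-1]
    - [0,0,0,-1]
    - [0,0,0,-1]
    - [0,0,0,-1]
    - [0,0,0,-1]
    - [0,0,0,-1]
    - [0,0,0,-1]
    - [0,0,0,-1]
  jaw: 0

```text
t: 2.6
eef_pos: [469.7, -242.5, 214.4]
tcp_rot: [-2.237, 1.57, 2.702]
ft_force: [0.1, -0.6, 0.2]
opening: 1.0
```

Run:
```python
from h import *
rel([471.5,-241,89],HX); print(state()['joints'].round(2))
cv2.imwrite("pics/top1.png",read_camera("top")[:,:,::-1])
cv2.imwrite("pics/scene1.png",read_camera("scene")[:,:,::-1])
```

```text
t 2.6 pos [ 469.7 -242.5  214.4] F [ 0.1 -0.6  0.2] op 1.0
tool axes x [-0.  0. -1.] y [ 0.975  0.224 -0.   ] z [ 0.224 -0.975 -0.   ]
shift units in tool [ 2.508  0.042 -0.021]
turn units 0.008750699529019006
[-0.6   0.36  1.79 -0.    0.99 -0.83]
```

View pics/scene1.png

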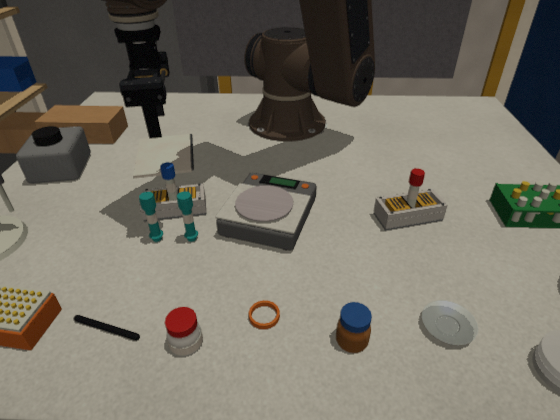

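Run:
```python
from h import *
print(proj("scene",[469.7,-242.5,214.4]),proj("top",[469.7,-242.5,214.4]),proj("scene",[471.5,-241,123]))
```

```text
[157.86957891 126.36083749] [441.58526763 235.2952129 ] [166.45613038 165.49497724]
```

View pics/top1.png

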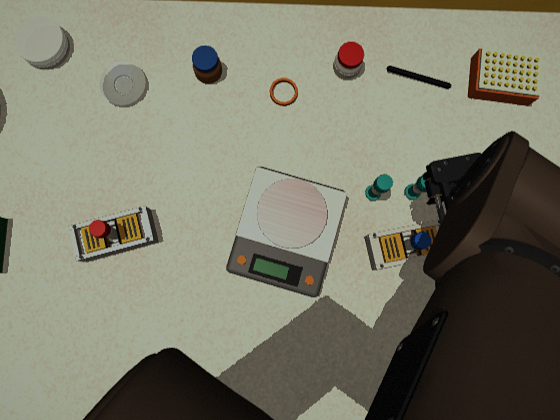

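The views agree: the front finger tip is at scene (153,135), and the TCP projects above the blue cap. I'm descending to grip height.

Emit:
step_arm:
  steps:
    - [0.5,0.04,-0.02,0]
    - [0.5,0,0,0]
    - [0.5,0,0,0]
    - [0.5,0,0,0]
    - [0.3,0,0,0]
    - [0.2,0,0,0]
    - [0,0,0,0]
  jaw: 0

```text
t: 3.58
eef_pos: [471.6, -241.2, 89.4]
tcp_rot: [-2.285, 1.57, 2.648]
ft_force: [-0.6, 0.1, 0.2]
opening: 1.0
```

Run:
```python
from h import *
rel([471.5,-241,89],HX)
im=read_camera("scene")[:,:,::-1]
cv2.imwrite("pics/c4.png",cv2.resize(im[100:250,100:250],None,fx=4,fy=4,interpolation=2))
```

```text
t 3.58 pos [ 471.6 -241.2   89.4] F [-0.6  0.1  0.2] op 1.0
tool axes x [-0.001  0.    -1.   ] y [ 0.976  0.219 -0.   ] z [ 0.219 -0.976 -0.   ]
shift units in tool [ 0.008 -0.001 -0.004]
turn units -0.029168287513258603
```

View pics/c4.png

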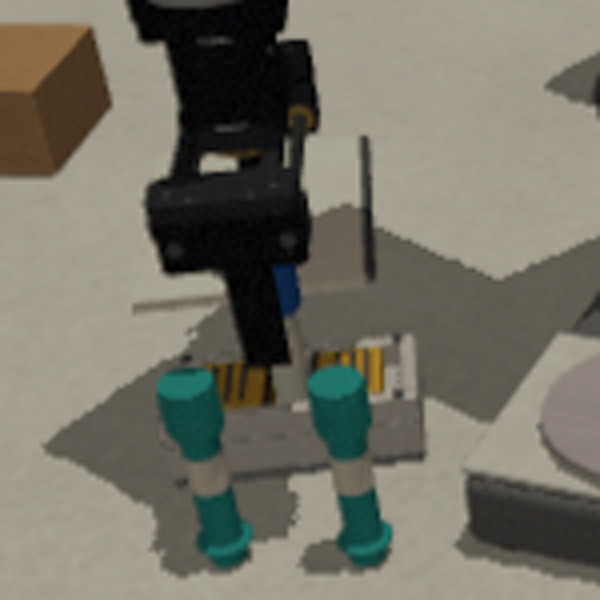

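The fingers straddle the cap (front finger tip near crop (265,355)) and are clear of the turquoise tubes. Closing now.

Emit:
step_arm:
  steps:
    - [0,0,0,0]
    - [0,0,0,0]
    - [0,0,0,0]
    - [0,0,0,0]
    - [0,0,0,0]
    - [0,0,0,0]
  jaw: 1

```text
t: 4.38
eef_pos: [471.6, -241.2, 89.6]
tcp_rot: [0.152, 1.571, -1.198]
ft_force: [-0.7, 0.4, 0.4]
opening: 0.426
```

Emit:
step_arm:
  steps:
    - [0,0,0,0]
    - [0,0,0,0]
    - [0,0,0,0]
    - [0,0,0,0]

```text
t: 4.88
eef_pos: [471.6, -241.2, 89.6]
tcp_rot: [-1.244, 1.571, -2.593]
ft_force: [-0.4, 1.1, -1.2]
opening: 0.289
```

Emit:
step_arm:
  steps:
    - [0.0,0,0.05,0]
    - [0.0,0,0.05,0]
    - [0.005,0,0.05,0]
    - [0.01,0,0.05,0]
    - [0,0,0,0]

```text
t: 5.5
eef_pos: [473.5, -250.4, 89.2]
tcp_rot: [-2.78, 1.569, 2.154]
ft_force: [-1.2, 5.3, 8.5]
opening: 0.287
```

Run:
```python
from h import *
rel([471.5,-241,89],HX);print(state()['moment'].round(2))
```

```text
t 5.5 pos [ 473.5 -250.4   89.2] F [-1.2  5.3  8.5] op 0.287
tool axes x [-0.001  0.001 -1.   ] y [ 0.976  0.219 -0.   ] z [ 0.219 -0.976 -0.001]
shift units in tool [ 0.005  0.002 -0.193]
turn units -0.0255512714446524
[ 1.28  0.31 -0.01]
```

Emit:
step_arm:
  steps:
    - [0.01,0,0.06,0]
    - [0.01,0,0.06,0]
    - [0.01,0,0.06,0]
    - [0.01,0,0.06,0]
    - [0.015,0,0.06,0]
    - [0,0,0.02,0]
    - [0,0,0,0]

```text
t: 6.38
eef_pos: [477.3, -266.3, 86.8]
tcp_rot: [2.936, 1.57, 1.586]
ft_force: [-1.0, 4.8, 10.1]
opening: 0.286
```

Run:
```python
from h import *
rel([471.5,-241,89],HX);print(state()['moment'].round(2))
for n,c in(("scene",(130,280,100,250)),("top",(180,290,370,480))):
    im=read_camera(n)[:,:,::-1]
    cv2.imwrite(f"pics/l1{n}.png",cv2.resize(im[c[0]:c[1],c[2]:c[3]],None,fx=4,fy=4,interpolation=2))
```

```text
t 6.38 pos [ 477.3 -266.3   86.8] F [-1.   4.8 10.1] op 0.286
tool axes x [-0.     0.001 -1.   ] y [0.976 0.219 0.   ] z [ 0.219 -0.976 -0.001]
shift units in tool [-0.044 -0.002 -0.518]
turn units -0.025870292104325645
[ 1.18  0.11 -0.01]
```

View pics/l1scene.png

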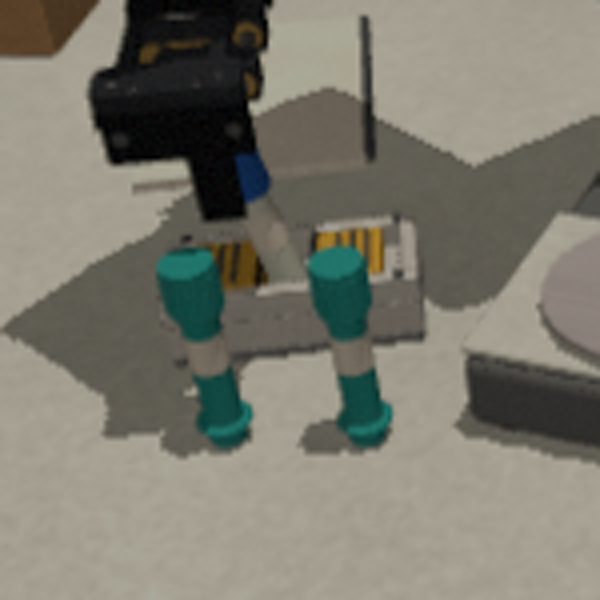

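View pics/l1top.png

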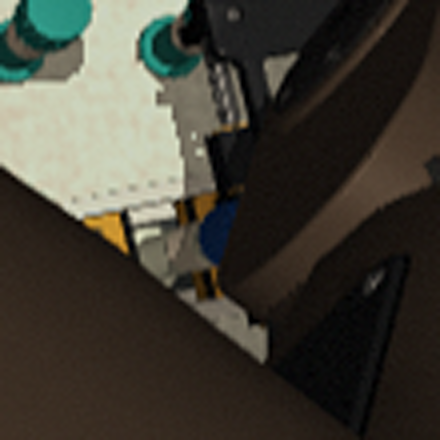

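The tube leans clearly to -y: the cap in the scene crop has moved to (250,175) and the left jaw is pushed back. Now the other way, along the arc.

Emit:
step_arm:
  steps:
    - [-0.015,0,-0.06,0]
    - [-0.015,0,-0.06,0]
    - [-0.01,0,-0.06,0]
    - [-0.01,0,-0.06,0]
    - [-0.01,0,-0.06,0]
    - [-0.005,0,-0.06,0]
    - [0,0,-0.06,0]
    - [0,0,-0.06,0]
    - [0,0,-0.04,0]
    - [0,0,-0.06,0]
    - [0,0,-0.06,0]
    - [0,0,-0.06,0]
    - [0.01,0,-0.06,0]
    - [0.01,0,-0.06,0]
    - [0.01,0,-0.06,0]
    - [0.015,0,-0.06,0]
    - [0.015,0,-0.06,0]
    - [0.01,0,-0.05,0]
    - [0,0,-0.02,0]
    - [0,0,0,0]

```text
t: 8.98
eef_pos: [466.1, -214.8, 86.3]
tcp_rot: [0.631, 1.569, -0.718]
ft_force: [1.5, -6.4, 4.9]
opening: 0.29
```

Run:
```python
from h import *
rel([471.5,-241,89],HX);print(state()['moment'].round(2))
for n,c in(("scene",(130,280,100,250)),("top",(180,290,370,480))):
    im=read_camera(n)[:,:,::-1]
    cv2.imwrite(f"pics/l2{n}.png",cv2.resize(im[c[0]:c[1],c[2]:c[3]],None,fx=4,fy=4,interpolation=2))
```

```text
t 8.97 pos [ 466.1 -214.8   86.3] F [ 1.5 -6.4  4.9] op 0.29
tool axes x [ 0.001 -0.001 -1.   ] y [0.976 0.22  0.001] z [ 0.22  -0.976  0.001]
shift units in tool [-0.053 -0.009  0.536]
turn units -0.023235175695403204
[-1.4  -0.41 -0.01]
```

View pics/l2scene.png

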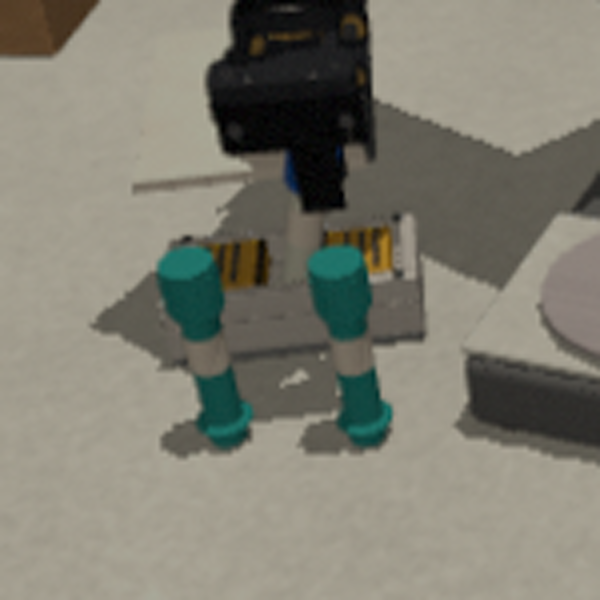

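Emit:
step_arm:
  steps:
    - [-0.015,0,0.06,0]
    - [-0.015,0,0.06,0]
    - [-0.01,0,0.06,0]
    - [-0.01,0,0.06,0]
    - [-0.005,0,0.06,0]
    - [0,0,0.06,0]
    - [0,0,0.06,0]
    - [0,0,0.06,0]
    - [0,0,0.05,0]
    - [0,0,0,0]
    - [0,0,0,0]

```text
t: 10.45
eef_pos: [471.5, -240.3, 88.6]
tcp_rot: [0.318, 1.57, -1.032]
ft_force: [-0.8, 1.7, -0.9]
opening: 0.29
```

Run:
```python
from h import *
rel([471.5,-241,89],HX);print(state()['moment'].round(2))
```

```text
t 10.45 pos [ 471.5 -240.3   88.6] F [-0.8  1.7 -0.9] op 0.29
tool axes x [ 0. -0. -1.] y [0.976 0.22  0.   ] z [ 0.22  -0.976  0.   ]
shift units in tool [-0.008 -0.002  0.013]
turn units -0.023580982072653855
[ 0.56  0.08 -0.05]
```

Upright and central, so now a slow pull: 15 mm first, watching the force.

Emit:
step_arm:
  steps:
    - [-0.03,0,0.01,0]
    - [-0.03,0,0,0]
    - [-0.04,0,0,0]
    - [-0.05,0,0,0]
    - [-0.05,0,0,0]
    - [-0.05,0,0,0]
    - [-0.05,0,0,0]
    - [0,0,0,0]

```text
t: 11.45
eef_pos: [470.2, -240.3, 101.0]
tcp_rot: [-2.29, 1.566, 2.643]
ft_force: [2.4, -3.4, -36.9]
opening: 0.284
```

Run:
```python
from h import *
rel([471.5,-241,89],HX);print(state()['moment'].round(2))
im=read_camera("scene")[:,:,::-1]
cv2.imwrite("pics/p1.png",cv2.resize(im[100:250,100:250],None,fx=4,fy=4,interpolation=2))
```

```text
t 11.45 pos [ 470.2 -240.3  101. ] F [  2.4  -3.4 -36.9] op 0.284
tool axes x [-0.004  0.002 -1.   ] y [ 0.976  0.219 -0.004] z [ 0.219 -0.976 -0.003]
shift units in tool [0.239 0.023 0.02 ]
turn units -0.024543261950360724
[-0.45 -0.58 -0.01]
```

View pics/p1.png

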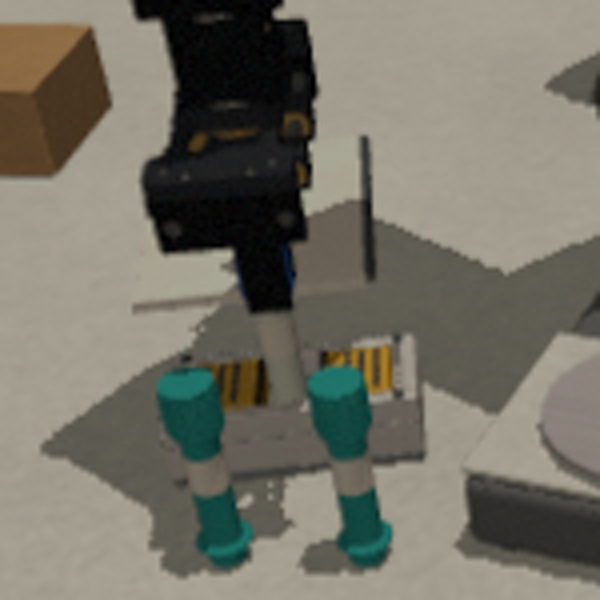

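Emit:
step_arm:
  steps:
    - [0.05,0,0,0]
    - [0.05,0,0,0]
    - [0.05,0,0,0]
    - [0.02,0,0,0]
    - [0,0,0,0]

```text
t: 12.12
eef_pos: [472.7, -241.5, 98.0]
tcp_rot: [0.718, 1.566, -0.631]
ft_force: [-3.9, 2.9, 21.7]
opening: 0.289
```

Run:
```python
from h import *
rel([471.5,-241,89],HX);print(state()['moment'].round(2))
im0=cv2.imread("pics/scene0.png"); im=read_camera("scene")[:,:,::-1]
cv2.imwrite("pics/scene_p2.png",im)
f=lambda i:cv2.resize(i[175:230,135:220],None,fx=9,fy=5.3,interpolation=2)
cv2.imwrite("pics/cmp.png",np.vstack([f(im0),f(im)]))
# predicted positions of points on holder top along axis at several holder x
u=np.array([np.sin(-HX),np.cos(HX),0]); v=np.array([np.cos(HX),np.sin(HX),0])
c=np.array([471.5,-241,46])
for y in(-17,-10,10,17):
    print(y,[ ((proj("scene",c+u*y+v*x)-[135,175])*[9,5.3]).round(0) for x in(-20,20)])
```

```text
t 12.12 pos [ 472.7 -241.5   98. ] F [-3.9  2.9 21.7] op 0.289
tool axes x [ 0.004 -0.003 -1.   ] y [0.976 0.22  0.003] z [ 0.22  -0.976  0.004]
shift units in tool [ 0.181 -0.022 -0.017]
turn units -0.022414491948118162
[ 0.53  1.03 -0.07]
-17 [array([273.,  82.]), array([264., 135.])]
-10 [array([301.,  80.]), array([293., 133.])]
10 [array([381.,  75.]), array([376., 128.])]
17 [array([409.,  73.]), array([404., 126.])]
```

View pics/cmp.png

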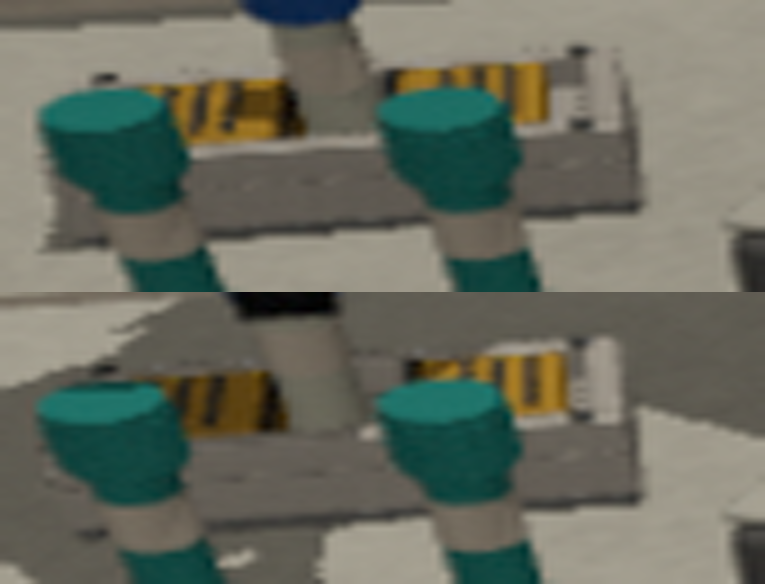

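Run:
```python
from h import *
im=cv2.imread("pics/scene_p2.png")
x0,y0=145,150
a=cv2.resize(im[150:210,145:225],None,fx=9,fy=9,interpolation=2)
b=cv2.convertScaleAbs(a,alpha=1.8)
cv2.imwrite("pics/z.png",b)
for z in(8+85,93+7,98):
    print(z,((proj("scene",[471.5,-241,z])-[x0,y0])*9).round(0),((proj("scene",[485.5,-238,z])-[x0,y0])*9).round(0))
```

```text
93 [215. 245.] [211. 277.]
100 [210. 220.] [206. 252.]
98 [212. 227.] [208. 259.]
```

View pics/z.png

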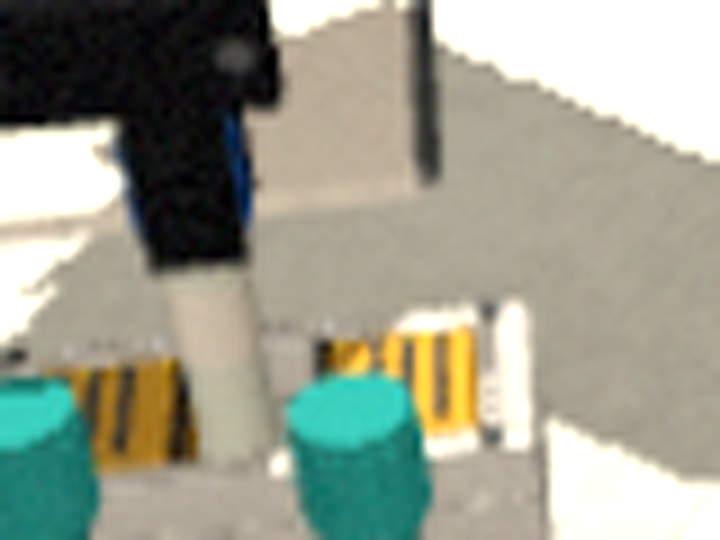

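Run:
```python
from h import *
out=[]
for f in("scene0","scene_p2"):
    im=cv2.imread(f"pics/{f}.png")
    a=cv2.resize(im[155:200,150:195],None,fx=9,fy=9,interpolation=2)
    a=cv2.convertScaleAbs(a,alpha=1.8 if f!="scene0" else 1.3); 
    for y in range(0,405,45): cv2.line(a,(0,y),(8,y),(0,0,255),1)
    out.append(a)
cv2.imwrite("pics/z2.png",np.hstack(out)[:,:800])
```

```text
(no output)
```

View pics/z2.png

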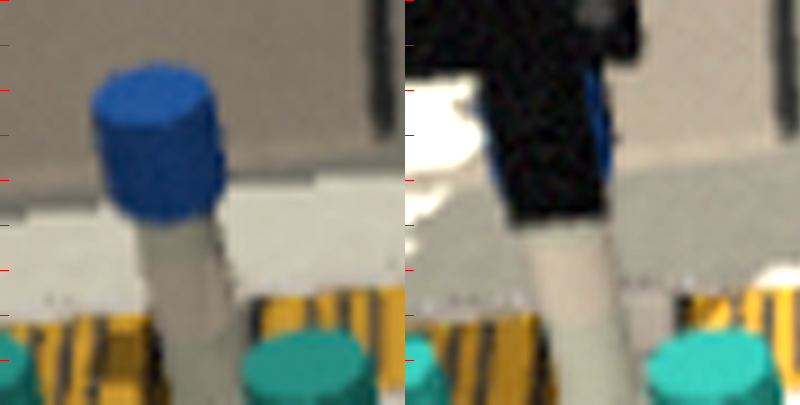

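Emit:
step_arm:
  steps:
    - [-0.05,0,0,0]
    - [-0.03,0,-0.03,0]
    - [0,0,-0.03,0]
    - [0,0,-0.03,0]
    - [0,0,0,0]
    - [0,0,0,0]

```text
t: 12.92
eef_pos: [470.6, -236.3, 99.4]
tcp_rot: [0.775, 1.57, -0.575]
ft_force: [-0.3, 0.1, -1.1]
opening: 0.293
```

```bash
cat >> h.py <<'E'
def look(nm,sc=(155,230,140,220),k=8):
    im=read_camera("scene")[:,:,::-1]
    cv2.imwrite(f"pics/{nm}_full.png",im)
    a=cv2.resize(im[sc[0]:sc[1],sc[2]:sc[3]],None,fx=k,fy=k,interpolation=2)
    cv2.imwrite(f"pics/{nm}.png",cv2.convertScaleAbs(a,alpha=1.6))
E
python3 - <<'E'
from h import *
rel([471.5,-241,89],HX);print(state()['moment'].round(2)); look("r1")
E
```

```text
t 12.93 pos [ 470.6 -236.3   99.4] F [-0.3  0.1 -1.1] op 0.293
tool axes x [ 0. -0. -1.] y [0.976 0.22  0.   ] z [ 0.22  -0.976  0.   ]
shift units in tool [ 0.208 -0.004  0.096]
turn units -0.023571061953315396
[ 0.03 -0.18  0.02]
```

View pics/r1.png

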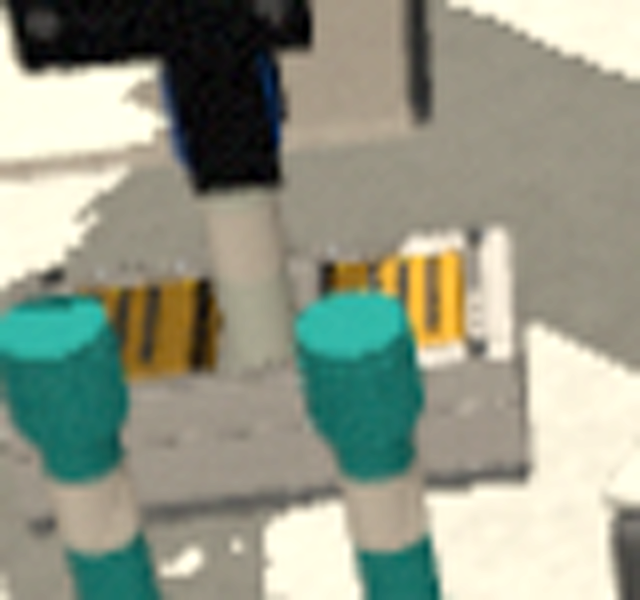

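Emit:
step_arm:
  steps:
    - [0,0,-0.03,0]
    - [0.03,0,0,0]
    - [0.03,0,0,0]
    - [0.03,0,0,0]
    - [0,0,0,0]
    - [0,0,0,0]

```text
t: 13.72
eef_pos: [470.2, -234.9, 94.6]
tcp_rot: [0.274, 1.571, -1.076]
ft_force: [0.5, 0.4, -0.9]
opening: 0.292
```

Run:
```python
from h import *
rel([471.5,-241,89],HX);print(state()['moment'].round(2)); look("r2")
```

```text
t 13.72 pos [ 470.2 -234.9   94.6] F [ 0.5  0.4 -0.9] op 0.292
tool axes x [ 0. -0. -1.] y [0.976 0.219 0.   ] z [ 0.219 -0.976  0.   ]
shift units in tool [ 0.113 -0.002  0.125]
turn units -0.02471236634545608
[ 0.01 -0.18  0.01]
```

View pics/r2.png

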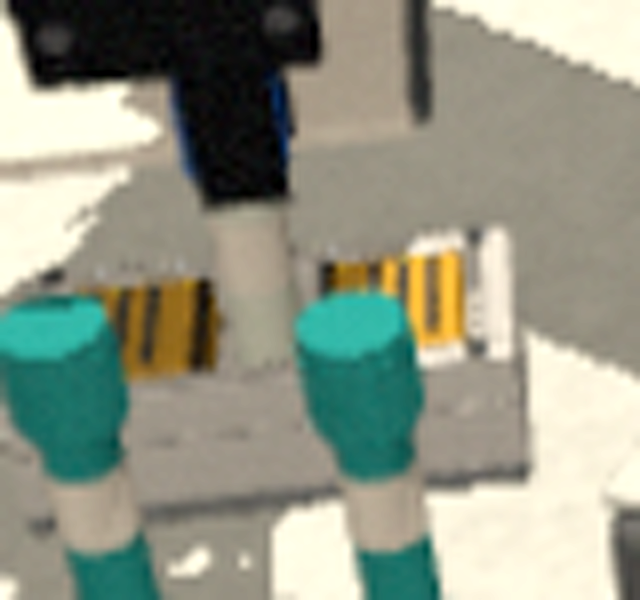

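Emit:
step_arm:
  steps:
    - [0.02,0,0,0]
    - [0.02,0,0,0]
    - [0.02,0,0,0]
    - [0,0,0,0]

```text
t: 14.28
eef_pos: [470.4, -235.1, 92.2]
tcp_rot: [0.587, 1.57, -0.762]
ft_force: [-2.2, -0.4, 6.7]
opening: 0.291
```

Run:
```python
from h import *
rel([471.5,-241,89],HX);print(state()['moment'].round(2)); look("r3")
out=[]
for f in("scene0","r3_full"):
    im=cv2.imread(f"pics/{f}.png")
    a=cv2.resize(im[155:200,150:195],None,fx=9,fy=9,interpolation=2)
    a=cv2.convertScaleAbs(a,alpha=1.8 if f!="scene0" else 1.3); 
    for y in range(0,405,45): cv2.line(a,(0,y),(8,y),(0,0,255),1)
    out.append(a)
cv2.imwrite("pics/z3.png",np.hstack(out)[:,:800])
```

```text
t 14.28 pos [ 470.4 -235.1   92.2] F [-2.2 -0.4  6.7] op 0.291
tool axes x [ 0.001 -0.001 -1.   ] y [0.976 0.22  0.001] z [ 0.22  -0.976  0.001]
shift units in tool [ 0.064 -0.004  0.121]
turn units -0.02374099518499754
[0.   0.17 0.04]
```

View pics/z3.png

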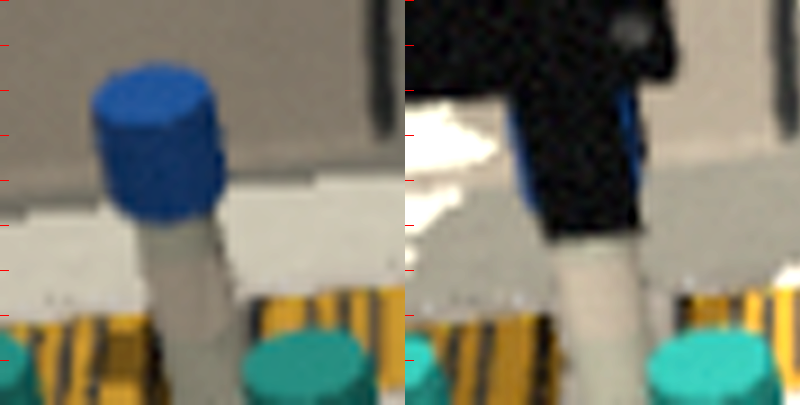

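The tube is reseated: cap bottom and shank are back within about 2 mm of the first picture. The jaw openings looked to be roughly 4 mm (-y) and 6 mm (+y), so I'm leaning further to -y.

Emit:
step_arm:
  steps:
    - [0.0,0,0.06,0]
    - [0.0,0,0.06,0]
    - [0.0,0,0.06,0]
    - [0.005,0,0.06,0]
    - [0.005,0,0.06,0]
    - [0.01,0,0.06,0]
    - [0.01,0,0.06,0]
    - [0.015,0,0.06,0]
    - [0.015,0,0.06,0]
    - [0.015,0,0.05,0]
    - [0,0,0.03,0]
    - [0,0,0,0]

```text
t: 15.82
eef_pos: [477.2, -264.7, 88.7]
tcp_rot: [1.897, 1.57, 0.547]
ft_force: [0.0, 4.5, 11.3]
opening: 0.291
```

Run:
```python
from h import *
rel([471.5,-241,89],HX);print(state()['moment'].round(2)); look("r4")
```

```text
t 15.82 pos [ 477.2 -264.7   88.7] F [ 0.   4.5 11.3] op 0.291
tool axes x [ 0.001  0.    -1.   ] y [0.976 0.219 0.001] z [ 0.219 -0.976 -0.   ]
shift units in tool [-0.006 -0.006 -0.487]
turn units -0.02606717109471873
[1.18 0.05 0.05]
```

View pics/r4.png

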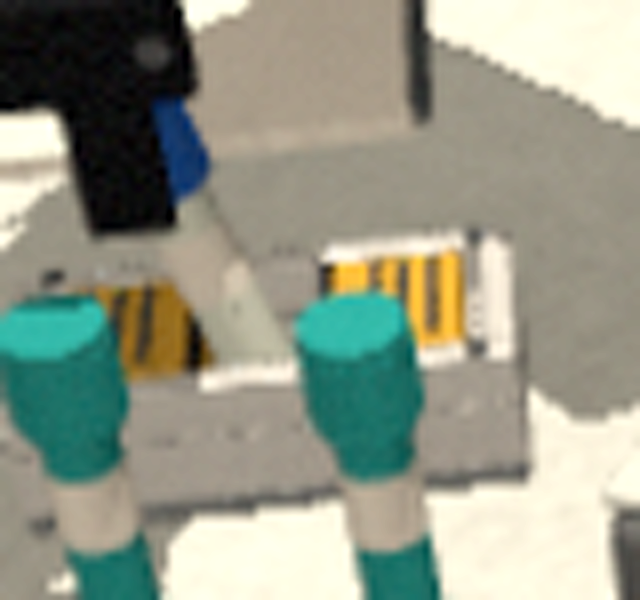

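Run:
```python
from h import *
out=[]
for f in("scene0","scene_p2","r3_full","r4_full"):
    im=cv2.imread(f"pics/{f}.png")
    a=cv2.resize(im[186:203,138:212],None,fx=10.5,fy=8,interpolation=cv2.INTER_CUBIC)
    m=a.reshape(-1,3).mean(); a=cv2.convertScaleAbs(a,alpha=120/m)
    for x in range(0,a.shape[1],50): cv2.line(a,(x,0),(x,6),(0,0,255),1)
    out.append(a)
cv2.imwrite("pics/z4.png",np.vstack(out))
```

```text
(no output)
```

View pics/z4.png

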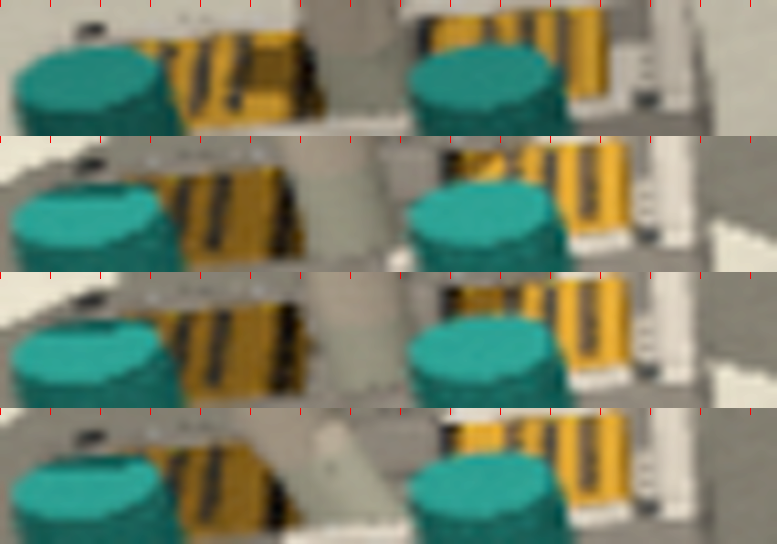

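Emit:
step_arm:
  steps:
    - [0.02,0,0.06,0]
    - [0.02,0,0.06,0]
    - [0.02,0,0.05,0]
    - [0,0,0,0]
    - [0,0,0,0]

```text
t: 16.5
eef_pos: [479.1, -272.9, 86.1]
tcp_rot: [1.59, 1.57, 0.24]
ft_force: [-1.5, 6.7, 16.4]
opening: 0.289
```

```bash
cat >> h.py <<'E'
def cmpz(fs,nm):
    out=[]
    for f in fs:
        im=cv2.imread(f"pics/{f}.png")
        a=cv2.resize(im[186:203,138:212],None,fx=10.5,fy=8,interpolation=cv2.INTER_CUBIC)
        m=a.reshape(-1,3).mean(); a=cv2.convertScaleAbs(a,alpha=120/m)
        for x in range(0,a.shape[1],50): cv2.line(a,(x,0),(x,6),(0,0,255),1)
        out.append(a)
    im=cv2.imread(f"pics/{fs[-1]}.png")[155:200,138:212]
    out.append(cv2.convertScaleAbs(cv2.resize(im,None,fx=10.5,fy=6,interpolation=2)[:,:777],alpha=1.6))
    out=[o[:,:770] for o in out]
    cv2.imwrite(f"pics/{nm}.png",np.vstack(out))
E
python3 - <<'E'
from h import *
rel([471.5,-241,89],HX);print(state()['moment'].round(2)); look("r5")
cmpz(["scene0","r5_full"],"z5")
E
```

```text
t 16.5 pos [ 479.1 -272.9   86.1] F [-1.5  6.7 16.4] op 0.289
tool axes x [ 0.001  0.    -1.   ] y [0.976 0.219 0.001] z [ 0.219 -0.976 -0.   ]
shift units in tool [-0.058 -0.009 -0.656]
turn units -0.025630185893412608
[1.37 0.22 0.03]
```

View pics/z5.png

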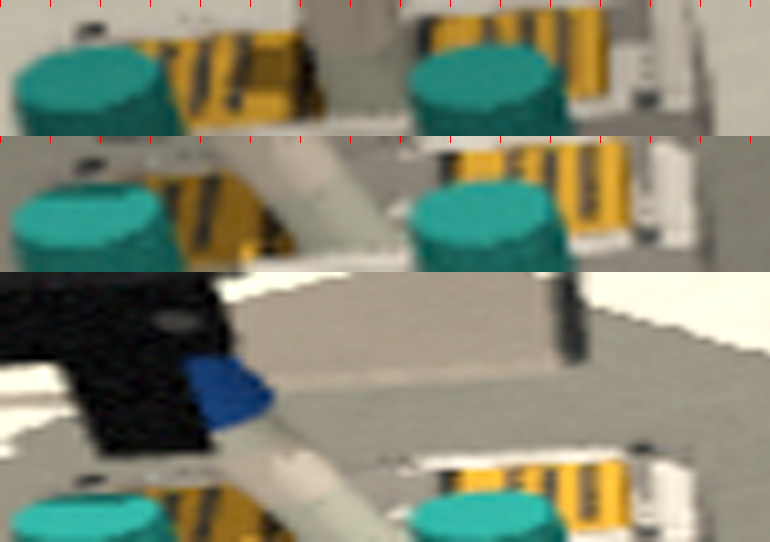

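Emit:
step_arm:
  steps:
    - [-0.02,0,-0.06,0]
    - [-0.02,0,-0.06,0]
    - [-0.02,0,-0.06,0]
    - [-0.02,0,-0.06,0]
    - [-0.02,0,-0.06,0]
    - [-0.01,0,-0.06,0]
    - [-0.01,0,-0.06,0]
    - [0,0,-0.06,0]
    - [0,0,-0.06,0]
    - [0,0,0,0]

```text
t: 17.8
eef_pos: [472.8, -246.7, 90.8]
tcp_rot: [-2.397, 1.57, 2.537]
ft_force: [2.2, -2.8, 1.0]
opening: 0.29
```

Run:
```python
from h import *
rel([471.5,-241,89],HX);print(state()['moment'].round(2)); look("r6")
cmpz(["scene0","r6_full"],"z6")
```

```text
t 17.8 pos [ 472.8 -246.7   90.8] F [ 2.2 -2.8  1. ] op 0.29
tool axes x [-0.  0. -1.] y [ 0.976  0.22  -0.   ] z [ 0.22  -0.976 -0.   ]
shift units in tool [ 0.036  0.    -0.117]
turn units -0.02284635225187831
[-0.72 -0.38  0.03]
```

View pics/r6.png

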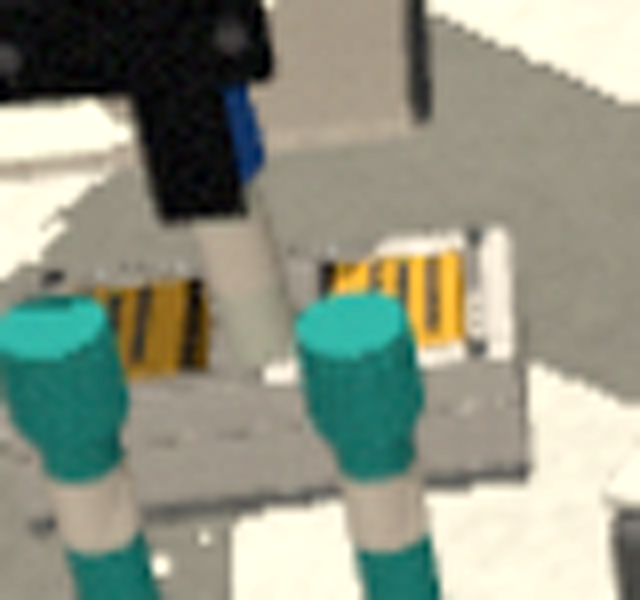

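Emit:
step_arm:
  steps:
    - [0,0,-0.05,0]
    - [0,0,-0.03,0]
    - [0,0,0,0]

```text
t: 18.23
eef_pos: [472.0, -243.0, 90.9]
tcp_rot: [-1.903, 1.571, 3.031]
ft_force: [1.4, -2.9, 1.3]
opening: 0.289
```

Emit:
step_arm:
  steps:
    - [0,0,0,0]
    - [0,0,0,0]
    - [0,0,-0.06,0]
    - [0,0,-0.06,0]
    - [0,0,0,0]
  jaw: 0.6

```text
t: 18.85
eef_pos: [470.6, -237.0, 90.9]
tcp_rot: [-2.209, 1.571, 2.725]
ft_force: [-0.4, -0.3, -0.2]
opening: 0.399
```

Run:
```python
from h import *
rel([471.5,-241,89],HX);print(state()['moment'].round(2)); look("r7")
cmpz(["scene0","r7_full"],"z7")
```

```text
t 18.85 pos [ 470.6 -237.    90.9] F [-0.4 -0.3 -0.2] op 0.399
tool axes x [-0.  0. -1.] y [ 0.976  0.22  -0.   ] z [ 0.22  -0.976 -0.   ]
shift units in tool [ 0.038 -0.001  0.082]
turn units -0.022146640702132094
[ 0.05 -0.08  0.05]
```

View pics/r7.png

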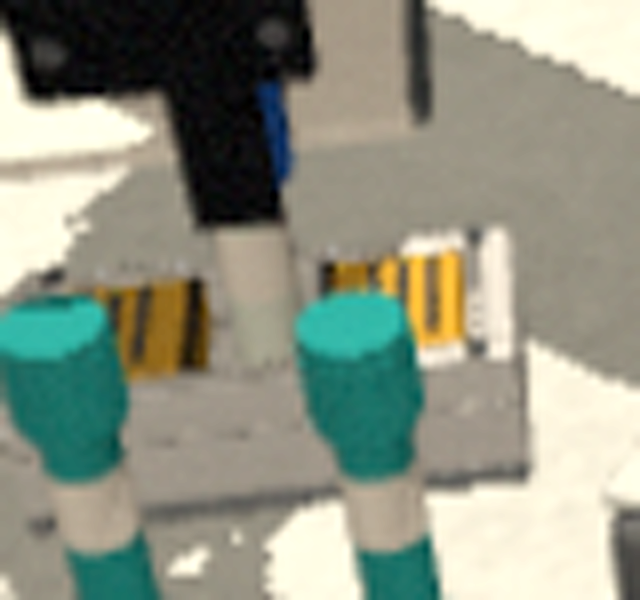

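Emit:
step_arm:
  steps:
    - [0,0,-0.04,0]
    - [0,0,0,0]

```text
t: 19.15
eef_pos: [470.3, -235.2, 90.9]
tcp_rot: [-0.411, 1.571, -1.761]
ft_force: [-0.1, -0.2, 0.3]
opening: 0.397
```

Emit:
step_arm:
  steps:
    - [0,0,0,0]
    - [0,0,0,0]
    - [0,0,0,0]
    - [0,0,0,0]
    - [0,0,0,0]
  jaw: 1

```text
t: 19.77
eef_pos: [470.3, -235.4, 90.9]
tcp_rot: [0.323, 1.571, -1.027]
ft_force: [-0.2, 0.1, -0.0]
opening: 0.29
```

Emit:
step_arm:
  steps:
    - [0,0,-0.06,0]
    - [0,0,-0.06,0]
    - [0,0,-0.06,0]
    - [0.005,0,-0.06,0]
    - [0.005,0,-0.06,0]
    - [0.01,0,-0.06,0]
    - [0.01,0,-0.06,0]
    - [0.01,0,-0.06,0]
    - [0.015,0,-0.06,0]
    - [0.015,0,-0.06,0]
    - [0.015,0,-0.05,0]
    - [0,0,0,0]

```text
t: 21.28
eef_pos: [463.6, -203.6, 87.1]
tcp_rot: [0.839, 1.569, -0.511]
ft_force: [0.3, -2.7, 7.3]
opening: 0.289
```

Run:
```python
from h import *
rel([471.5,-241,89],HX);print(state()['moment'].round(2)); look("r8")
cmpz(["scene0","r7_full","r8_full"],"z8")
```

```text
t 21.27 pos [ 463.6 -203.6   87.1] F [ 0.3 -2.7  7.3] op 0.289
tool axes x [ 0.001 -0.001 -1.   ] y [0.976 0.22  0.001] z [ 0.22  -0.976  0.001]
shift units in tool [-0.038 -0.009  0.764]
turn units -0.023564695068333925
[-0.82 -0.22  0.05]
```

View pics/z8.png

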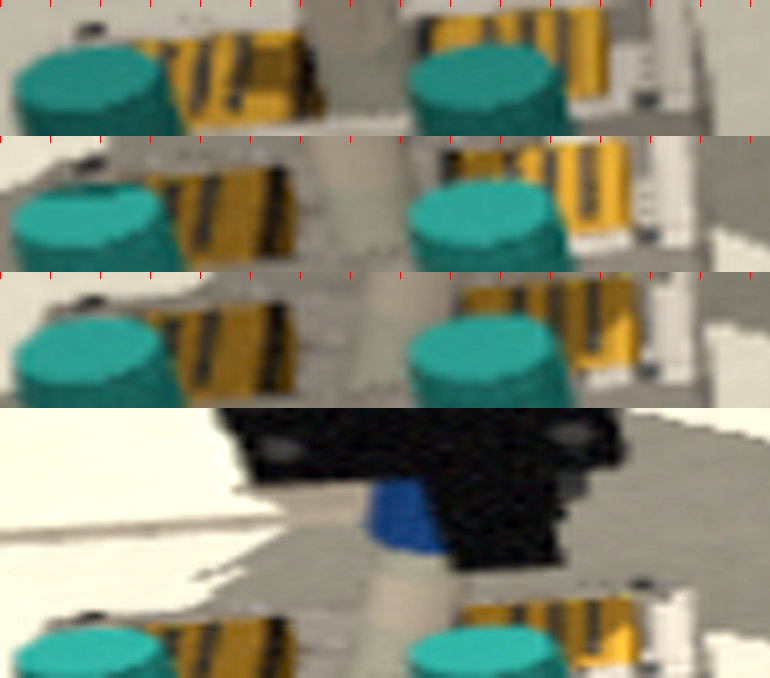

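Both jaws are now about 6.8 mm back. In the crop the left edge went from 322 to 292 and the right edge from 607 to 638, at 4.5 px/mm. Next I bring the tube upright and re-centre the grip.

Emit:
step_arm:
  steps:
    - [-0.02,0,0.06,0]
    - [-0.02,0,0.06,0]
    - [-0.015,0,0.06,0]
    - [-0.015,0,0.06,0]
    - [-0.01,0,0.06,0]
    - [0,0,0.06,0]
    - [0,0,0.06,0]
    - [0,0,0.04,0]
    - [0,0,0,0]

```text
t: 22.45
eef_pos: [468.2, -226.2, 90.6]
tcp_rot: [-0.549, 1.571, -1.899]
ft_force: [-0.4, 4.2, 0.5]
opening: 0.288
```

Run:
```python
from h import *
rel([471.5,-241,89],HX);print(state()['moment'].round(2)); look("r9")
```

```text
t 22.45 pos [ 468.2 -226.2   90.6] F [-0.4  4.2  0.5] op 0.288
tool axes x [-0. -0. -1.] y [ 0.976  0.219 -0.   ] z [ 0.219 -0.976  0.   ]
shift units in tool [ 0.031 -0.001  0.303]
turn units -0.02509384711688883
[0.74 0.06 0.01]
```

View pics/r9.png

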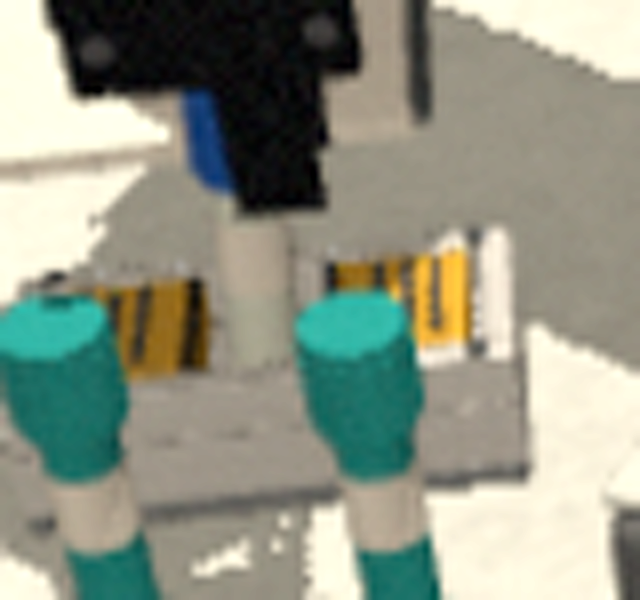

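Emit:
step_arm:
  steps:
    - [0,0,0.05,0]
    - [0,0,0.05,0]
    - [0,0,0,0]

```text
t: 22.88
eef_pos: [469.4, -231.2, 90.6]
tcp_rot: [0.414, 1.57, -0.936]
ft_force: [-0.7, 3.0, 1.0]
opening: 0.289
```

Emit:
step_arm:
  steps:
    - [0,0,0,0]
    - [0,0,0,0]
    - [0,0,0.06,0]
    - [0.02,0,0.06,0]
    - [0.02,0,0.04,0]
    - [0,0,0,0]
  jaw: 0.6

```text
t: 23.62
eef_pos: [471.0, -239.0, 88.5]
tcp_rot: [-1.326, 1.571, -2.676]
ft_force: [-0.6, 0.3, 0.4]
opening: 0.4
```

Run:
```python
from h import *
rel([471.5,-241,89],HX);print(state()['moment'].round(2)); look("r10")
```

```text
t 23.62 pos [ 471.  -239.    88.5] F [-0.6  0.3  0.4] op 0.4
tool axes x [-0. -0. -1.] y [ 0.976  0.219 -0.   ] z [ 0.219 -0.976  0.   ]
shift units in tool [-0.01  -0.     0.042]
turn units -0.02550159501683825
[ 0.02 -0.12 -0.02]
```

View pics/r10.png

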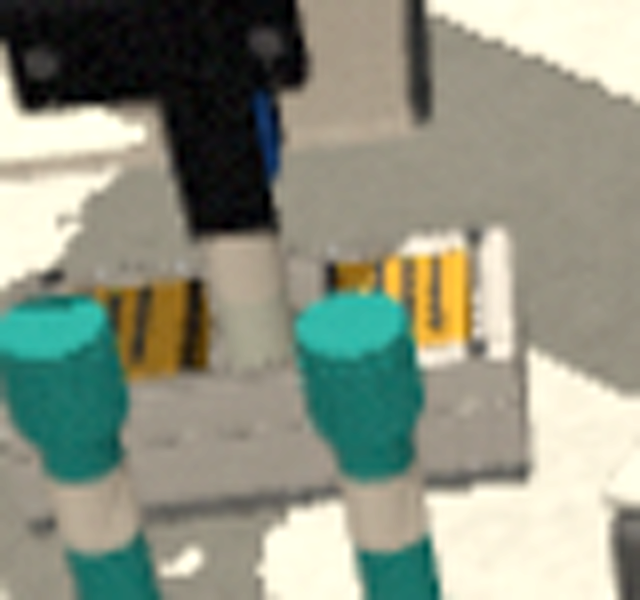

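The tube is upright: the cap's right edge is at x=277, against 279 in the first picture. Gripping and pulling.

Emit:
step_arm:
  steps:
    - [0,0,-0.03,0]
    - [0,0,0,0]

```text
t: 23.92
eef_pos: [470.7, -237.1, 88.7]
tcp_rot: [-0.408, 1.571, -1.758]
ft_force: [0.8, 0.2, -0.1]
opening: 0.395
```

Emit:
step_arm:
  steps:
    - [0,0,0,0]
    - [0,0,0,0]
    - [0,0,0,0]
    - [0,0,0,0]
    - [0,0,0,0]
    - [0,0,0,0]
  jaw: 1

```text
t: 24.68
eef_pos: [470.8, -237.3, 88.7]
tcp_rot: [0.58, 1.571, -0.769]
ft_force: [0.2, -0.0, 1.1]
opening: 0.289
```

Emit:
step_arm:
  steps:
    - [-0.04,0,0,0]
    - [-0.05,0,0,0]
    - [-0.05,0,0,0]
    - [-0.05,0,0,0]
    - [-0.05,0,0,0]
    - [-0.06,0,0,0]
    - [0,0,0,0]

```text
t: 25.55
eef_pos: [470.8, -237.4, 103.9]
tcp_rot: [0.635, 1.57, -0.714]
ft_force: [0.2, 0.1, -1.3]
opening: 0.29
```

Emit:
step_arm:
  steps:
    - [-0.15,0,0,0]
    - [-0.3,0,0,0]
    - [-0.5,0,0,0]
    - [-0.5,0,0,0]
    - [-0.3,0,0,0]
    - [-0.1,0,0,0]
    - [0,0,0,0]

```text
t: 26.42
eef_pos: [470.7, -237.2, 196.0]
tcp_rot: [-0.593, 1.571, -1.943]
ft_force: [-0.1, -0.3, -0.6]
opening: 0.291
```

Run:
```python
from h import *
rel([518,-24.5,195]); look("u1",(100,230,120,290),4)
```

```text
t 26.43 pos [ 470.7 -237.2  196. ] F [-0.1 -0.3 -0.6] op 0.291
tool axes x [-0. -0. -1.] y [ 0.976  0.219 -0.   ] z [ 0.219 -0.976  0.   ]
shift units in tool [ 0.021  1.858 -3.943]
```

View pics/u1.png

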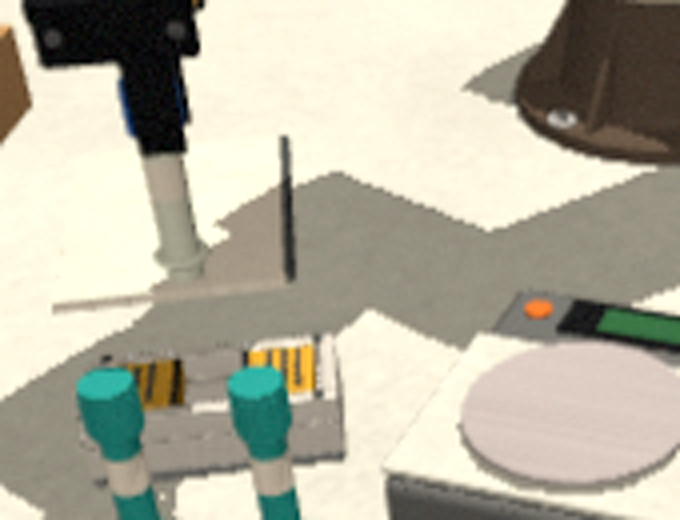

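The tube is out, with its flared foot visible at crop (180,262). Carrying it to the pan.

Emit:
step_arm:
  steps:
    - [0,0.1,-0.2,0]
    - [0,0.19,-0.4,0]
    - [0,0.19,-0.4,0]
    - [0,0.19,-0.4,0]
    - [0,0.19,-0.4,0]
    - [0,0.19,-0.4,0]
    - [0,0.19,-0.4,0]
    - [0,0.19,-0.4,0]
    - [0,0.19,-0.4,0]
    - [0,0.19,-0.34,0]
    - [0,0.05,-0.2,0]
    - [0,0,0,0]
    - [0,0,0,0]

```text
t: 28.1
eef_pos: [518.1, -25.0, 196.0]
tcp_rot: [-1.29, 1.571, -2.64]
ft_force: [-0.2, -0.9, -0.6]
opening: 0.288
```

Emit:
step_arm:
  steps:
    - [0.2,0,0,0]
    - [0.3,0,0,0]
    - [0.2,0,0,0]
    - [0.1,0,0,0]
    - [0,0,0,0]

```text
t: 28.72
eef_pos: [518.2, -24.7, 155.7]
tcp_rot: [-1.869, 1.57, 3.065]
ft_force: [0.2, -0.3, -0.7]
opening: 0.287
```

Run:
```python
from h import *
rel([518,-24.5,147]); look("v1",(100,250,190,340),4)
```

```text
t 28.73 pos [518.2 -24.7 155.7] F [ 0.2 -0.3 -0.7] op 0.287
tool axes x [-0.001  0.    -1.   ] y [ 0.976  0.219 -0.001] z [ 0.219 -0.976 -0.   ]
shift units in tool [ 0.174 -0.002 -0.005]
```

View pics/v1.png

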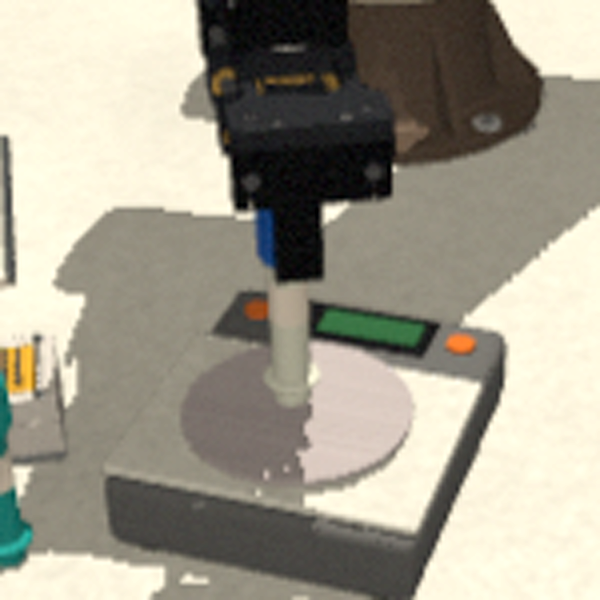

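The foot, at (291,400), hangs about 9 mm above the pan centre, near (297,413). Lowering gently.

Emit:
step_arm:
  steps:
    - [0.05,0,-0.02,0]
    - [0.04,0,0,0]
    - [0.03,0,0,0]
    - [0.02,0,0,0]
    - [0.02,0,0,0]
    - [0,0,0,0]
    - [0,0,0,0]

```text
t: 29.65
eef_pos: [518.0, -23.7, 148.2]
tcp_rot: [0.41, 1.571, -0.939]
ft_force: [0.4, -0.2, -0.3]
opening: 0.287
```

Emit:
step_arm:
  steps:
    - [0.02,0,0,0]
    - [0.02,0,0,0]
    - [0,0,0,0]

```text
t: 30.02
eef_pos: [518.2, -23.8, 146.6]
tcp_rot: [0.962, 1.57, -0.388]
ft_force: [-1.3, 0.1, 5.7]
opening: 0.289
```

Emit:
step_arm:
  steps:
    - [0.01,0,0,0]
    - [0,0,0,0]

```text
t: 30.28
eef_pos: [518.3, -23.8, 146.6]
tcp_rot: [1.004, 1.569, -0.346]
ft_force: [-2.0, -0.1, 11.2]
opening: 0.289
```

Run:
```python
from h import *
rel([518,-24.5,147]); look("v2",(100,250,190,340),4)
```

```text
t 30.27 pos [518.3 -23.8 146.6] F [-2.  -0.1 11.2] op 0.289
tool axes x [ 0.001 -0.    -1.   ] y [0.976 0.22  0.001] z [ 0.22  -0.976  0.001]
shift units in tool [-0.008 -0.009  0.012]
```

View pics/v2.png

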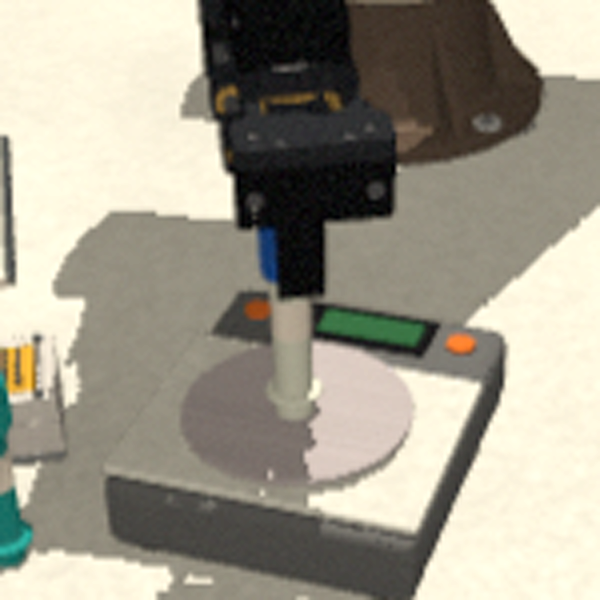

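Standing upright on the pan with contact confirmed. I relieve the press slightly, then open and withdraw straight up.

Emit:
step_arm:
  steps:
    - [-0.01,0,0,0]
    - [0,0,0,0]

```text
t: 30.58
eef_pos: [518.2, -23.8, 146.6]
tcp_rot: [0.961, 1.57, -0.389]
ft_force: [-0.6, 0.3, 7.1]
opening: 0.289
```

Emit:
step_arm:
  steps:
    - [0,0,0,0]
    - [0,0,0,0]
    - [0,0,0,0]
    - [0,0,0,0]
    - [0,0,0,0]
  jaw: 0.4

```text
t: 31.2
eef_pos: [518.0, -23.7, 146.1]
tcp_rot: [-0.599, 1.571, -1.949]
ft_force: [0.6, 0.3, 0.8]
opening: 0.598
```

Emit:
step_arm:
  steps:
    - [-0.1,0,0,0]
    - [-0.2,0,0,0]
    - [-0.4,0,0,0]
    - [-0.5,0,0,0]
    - [-0.5,0,0,0]
    - [-0.3,0,0,0]
    - [0,0,0,0]
    - [0,0,0,0]

```text
t: 32.2
eef_pos: [517.7, -23.7, 245.4]
tcp_rot: [-1.897, 1.57, 3.037]
ft_force: [-0.2, 0.2, -0.3]
opening: 0.601
```

Run:
```python
from h import *
rel([518,-24.5,147])
im=read_camera("scene")[:,:,::-1];cv2.imwrite("pics/end.png",im)
im2=read_camera("top")[:,:,::-1];cv2.imwrite("pics/endt.png",im2)
r=[]
for f in("scene0","end"):
    i=cv2.imread(f"pics/{f}.png");h=cv2.cvtColor(i,cv2.COLOR_BGR2HSV)
    m=cv2.inRange(h,(0,150,80),(8,255,255))|cv2.inRange(h,(172,150,80),(180,255,255)); m[:,:400]=0;m[230:]=0;m[:,440:]=0
    y,x=np.nonzero(m);print(f,"red cap",x.mean(),y.mean(),len(x))
```

```text
t 32.2 pos [517.7 -23.7 245.4] F [-0.2  0.2 -0.3] op 0.601
tool axes x [-0.001  0.    -1.   ] y [ 0.976  0.219 -0.001] z [ 0.219 -0.976 -0.   ]
shift units in tool [1.968 0.004 0.019]
scene0 red cap 418.22033898305085 175.10169491525423 118
end red cap 418.1014492753623 175.81159420289856 138
```

View pics/end.png

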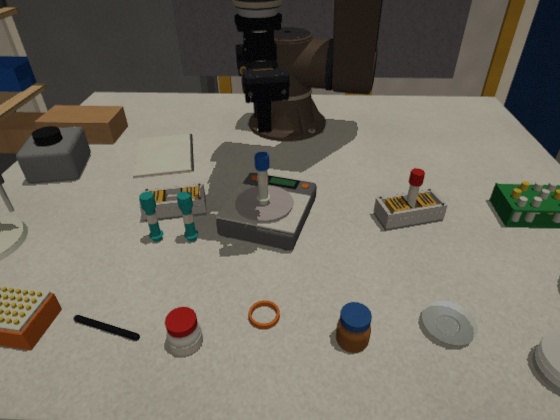

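The blue tube stands upright on the pan, cap at (262,162) and foot near (263,203). The gripper is clear above it, and the red cap is where it started. Handing in.

Run:
```python
from cell import *
print(job_done())
```

```text
the job is handed in; nothing more can be done
None
```

I rocked the blue-capped tube to -y and then +y, drew it out of the holder, and set it on the pan while still gripped. I then let go, withdrew and handed the job in at about 32 s; `job_done()` gave no verdict.

**First pull failed:** it stuck at about 37 N. The -y jaw was open only about 4 mm, and the cap slipped in the pads. I put the tube back in its seat and re-gripped it, then leaned it further both ways until both jaws measured about 6.8 mm back. The second pull met almost no force (about 1 N).

**Last checks:**
- **Blue tube:** the closing picture shows it upright near the pan centre and released, with the gripper about 100 mm above and touching nothing. I saved the matching top view but did not look at it.
- **Set-down:** contact reached 6 to 11 N before I opened the fingers.
- **Red tube:** its cap moved less than 1 pixel from the start.
- **Disagreement:** the camera and arm positions along the holder differed by about 4 mm. I allowed for this when placing the tube.

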